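Re-index the sliding jaw of a caliper fixture with its detent pin

ROBOT

A 7-joint arm with a two-finger parallel gripper is mounted at the origin on the work surface. World frame = base frame: x ahead of the robot, y to its left, z up, the work surface at z = 0. Lengths are in m, angles in rad, forces in N, time in s.
With the tool pointing down it reaches from about 0.35 to 0.9 m from the base axis. Payload 8.1 kg.
Tool frame: the origin (TCP) lies midway between the tips of the shut fingers; the grasp point (between the pads) lies 19 mm behind it; z points along the fingers, y is the line along which they close (so a half turn about z gives the same grasp; the last joint's range is limited). The gripper opens to 92 mm and grips with 3 to 60 N. Pads are 19 mm wide; open, the fingers measure 130 mm over their backs; the gripper's body (75 mm by 190 mm) begins 47 mm behind the grasp point.
Start: joints at [1.246, 0.434, 0.025, 1.573, -0.012, 1.134, -0.075], TCP at [0.137, -0.61, 0.205] pointing down, gripper open.
Joint ranges: [-2.62, 2.62], [-0.44, 2.09], [-1.27, 1.32], [0.08, 2.57], [-1.32, 4.46], [0.12, 2], [-2.74, 2.74]. Speed limits (rad/s): [2.22, 2.22, 3.01, 3.01, 3.14, 3.14, 3.14].

INTERFACE

Orientations are given as a rotation vector (axis times angle).
In Python, from cell import arm gives the robot as it stands.
- The arm moves only by the tool arm_command, never from a script. Its arguments are lists of equal length, an entry for each row: "dp": the shift along the tool's x, y, z in units of 25 mm (1.0 is 25 mm), a list of three; "angular": the turn, a rotation vector about the tool's x, y, z in units of 0.15 rad (1.0 is 0.15 rad), a list of three; "claw": the opening, from 0 (shut) to 1 (fully open). In form: {"dp": [[x, y, z], ...], "angular": [[rx, ry, rz], ...], "claw": [claw, ...]}. A call has 1 to 10 rows; each row shifts and turns the commanded pose from where the row before left it, along the tool's axes as they then stand; what a row does not reach is not made up. A row lasts 1/10 s, in which the tool goes at most 50 mm and 8.59 degrees, less where a joint would pass 70% of its speed; a pose out of reach is approached as far as the arm can. A call with a number of a shift or a turn outside -1 to 1 is refused whole. A call with a gripper value outside its range is refused whole. The fingers move at their own pace and stop on an object; "force" is the grip in N (left out, the last holds). Time passes only in rows, so rows that do not move let the fingers close. It gives the time, the measured TCP pose, the force, the opening and the grip force at its end, in the units of the state.
- arm.observe(): the state, without advancing time (a new reading comes with each control period).
- arm.get_image(name): name is "scene" or "top" or "wrist"; returns a dict with "frame" (420x560x3 uint8, red, green, blue), "z_map" (420x560 float32, m along the optical axis (not along the pixel's ray), 0 where there is no reading), "K" (3x3 intrinsics, pixels), "R" (3x3) and "t" (3): a world point X has camera coordinates R X + t. Camera axes: x right, y down, z forward; pixel columns grow to the right and rows downward; lengths in m; the calibration is good to about 2 mm. A picture is of the moment at which its call begins.
- arm.sign_off(): hands the job in; it is judged then, once.
The state is a dict: "clock": time; "joints": joint angles; "dq": joint speeds; "joint_efforts": joint torques, N m; "position": TCP position; "ee_rot": TCP orientation; "force": force on the tool from outside, world axes, zero at the start; "ft_torque": the same for the moment, N m; "width": opening from 0.0 (shut) to 1.0 (fully open); "gripper_force": force on a finger pad.
Only numpy, scipy, OpenCV 4.12 (cv2) and the standard library are available. Lean on these libraries where they do the work, as an engineer would, in place of code of your own. Each camera call takes 0.05 s, during which the arm holds its last target. There are 200 camera calls.

TASK

The sliding jaw of the caliper fixture is locked in its far hole by a detent pin: pull the pin up out of the bed, bring the jaw along to the other hole nearer the brake caliper, and push the pin down through jaw and bed until it clicks and its collar sits flush on the jaw. That hole is covered by the jaw and its exact place is not known, so feel for it gently: do not force the pin against the bed, and leave the other things on the bench where they lie.

Things in the scene. Friction and masses are not known exactly. Their poses are not given: they have to be found in the camera images.
- bed: The fixture's bed, fixed: grey steel block 90 (x) by 380 (y) by 50 mm high on a 130 mm wide foot. Origin on the table below the slide's middle; +y: direction in which the jaw slides towards the brake caliper (aluminium casting, y = 160 mm to the end at 270, up to 130 mm high); z up. Flat top at z = 50 mm. Until the pin is home, keep its force on bed and jaw under 45 N.
- first_hole (a point): Mouth of the bed's first hole (bed x = 0, y = -30 mm, z = 50 mm), in which the pin starts. Both holes are vertical, 18 mm across, 36 mm deep; in each, two spring balls 13.5 mm below the mouth grip the pin: pulling it out takes about 10 to 20 N, pushing it past them 5 to 15 N.
- index_start (a point): Point on the bed's top (bed x = 0, y = +25 mm, z = 50 mm) from which the search begins. The bed's second hole is hidden under the jaw's foot: its centre lies 2 to 28 mm beyond this point along the bed's +y, in line with it (x and z are true). It must be found by feel: the nose, pressed lightly, sinks in only where the hole is.
- jaw_hole (a point): Mouth of the jaw's hole, on the upper face of the jaw's foot, 68.5 mm above the table. Bare steel jaw: foot 80 (x) by 160 (y) by 18 mm thick sliding on the bed, one vertical through hole 18 mm across; the foot reaches 60 mm behind the hole and 100 mm beyond it along y. An upright 56 mm high with a rubber pad stands 75 to 100 mm beyond the hole. Axes as the bed's.
- jaw (a joint): Position of the jaw along the bed's y, m: 0 = its hole over the first hole (start); over the second hole it reads 0.057 to 0.083, unknown beforehand; stops at -0.004 and 0.089. It slides with about 4 N of friction plus 6 N s/m and stays where it is left.
- pin: Detent pin, about 150 g. Origin on its axis under the collar (on the jaw's foot when home); z up. Below: shank 16 mm across, 48 mm long, the last 2.5 mm tapering to a flat 13 mm nose. Above: collar 26 mm wide, 7 mm thick, a black grip 34 (x) by 16 (y) mm, 7 to 49 mm above the origin. Home, the nose is 29.5 mm below the bed's top; lifted 30 to 40 mm it clears the bed but stays in the jaw's hole.
- wrench: Bystander: combination wrench, 185 mm, lying by the fixture.
- screwdriver: Bystander: screwdriver, 200 mm, lying by the fixture.
- brush: Bystander: brush, 190 mm, lying by the fixture.
- meter: Bystander: multimeter, 75 x 140 x 34 mm, lying by the fixture.
- bearing: Bystander: bearing ring, 62 mm across, 18 mm high, lying by the fixture.
- pads: Bystander: brake pad, 50 x 110 x 16 mm, lying by the fixture.
There are look-alikes about, which are no part of the job. What is shaped like the pin but brown or red is not meant.

How it is judged:
On the way, in this order (a step that is already met when the one before it is completed fails the run):
1. the pin is pulled clear of the bed (lifted at least 28 mm from home) (z of pin in the frame of bed above 0.0965 m), for 0.1 s.
2. the jaw is brought to the second hole (at least 50 mm along) (value of joint jaw above 0.05 m), for 0.1 s.
At the end, for the whole second after the job is handed in: the pin is home in the jaw and the bed's second hole: jaw 54 to 86 mm along from its start hole, the pin's collar within 2 mm of the jaw's foot, its axis within 4 mm of the jaw's hole and within 0.08 rad of upright, pin and jaw at rest (below 10 mm/s) (value of joint jaw between 0.054 and 0.086 m and z of pin in the frame of jaw_hole between -0.003 and 0.002 m and horizontal distance between pin and jaw_hole below 0.004 m and angle between the z axis of pin and the z axis of bed, either way round below 0.08 rad and linear speed of pin below 0.01 m/s and velocity of joint jaw between -0.01 and 0.01 m/s); the robot touches nothing.
It fails at once if the pin, not yet home (collar more than 3 mm above the jaw's foot), is forced against the fixture (bed or jaw) with more than 45 N (contact force between pin and bed above 45 N and z of pin in the frame of jaw_hole above 0.003 m).
It fails at once if a bystander is moved by more than 25 mm (distance of any of wrench, screwdriver, brush, meter, bearing, pads from where it was at the start of the episode above 0.025 m).
It also fails if it takes over 61 s, if anything falls off the work surface, if the arm or the gripper's body presses on something with over 40 N, if the wrist force passes 120 N, or if a joint passes its speed limit or range.

## Working session

There is one attempt and no reset: what is moved stays moved. The work goes in short steps, Python scripts to look and compute and a tool call to move; the robot and the scene stay as the last step left them, time stands still between calls to the robot, and variables do not carry over. Pictures are saved under pics/ and viewed, at most 10 in all, crops included, and the job is handed in when it is done.

Besides the shell and the picture viewer there is one more tool, called after "Emit:" by a JSON object that holds its "fn" and its "kwargs". arm_command: Moves the arm, as the interface text tells. Its arguments: {"type":"object","properties":{"dp":{"type":"array","items":{"type":"array","items":{"type":"number"}}},"angular":{"type":"array","items":{"type":"array","items":{"type":"number"}}},"claw":{"type":"array","items":{"type":"number"}},"force":{"type":"number"}},"required":["dp","angular","claw"]}

```bash
mkdir -p pics; ls; python3 - <<'E'
from cell import arm
import cv2,numpy as np
s=arm.observe();print(s)
for n in ("scene","top"):
    d=arm.get_image(n);np.savez(f'pics/{n}.npz',**d)
    cv2.imwrite(f'pics/{n}.png',d["frame"][:,:,::-1])
    print(n,d["K"].round(1).tolist(),d["R"].round(3).tolist(),d["t"].round(3).tolist())
E
```

```text
pics
{'clock': 0.0, 'joints': array([ 1.24643088,  0.43524199,  0.02499063,  1.57409739, -0.01159444,
        1.13398628, -0.075127  ]), 'dq': array([ 2.98324857e-04, -1.12390175e-03,  1.90614266e-03,  2.02623714e-03,
        3.87876447e-04,  1.17764422e-03, -4.65142657e-05]), 'joint_efforts': array([-1.57033101e-03, -6.67862391e+01,  9.84345339e-01, -3.14457929e+01,
       -6.04927051e-02,  4.29895695e-02,  1.57472796e-04]), 'position': array([ 0.13727945, -0.60917994,  0.20393328]), 'ee_rot': array([-3.12077500e+00, -3.47290712e-01,  5.19388491e-04]), 'force': array([ 0.58598332,  0.16292579, -0.07600053]), 'ft_torque': array([-0.04843191, -0.02988276,  0.01894275]), 'gripper_force': 0.0, 'width': 1.0046463626583917}
scene [[391.1, 0.0, 285.5], [0.0, 391.1, 208.6], [0.0, 0.0, 1.0]] [[0.4, 0.916, 0.012], [0.529, -0.22, -0.82], [-0.748, 0.335, -0.573]] [-0.251, -0.247, 1.242]
top [[425.7, 0.0, 281.9], [0.0, 425.7, 212.0], [0.0, 0.0, 1.0]] [[-0.001, -1.0, 0.001], [-0.975, 0.001, -0.222], [0.222, -0.001, -0.975]] [0.009, 0.596, 0.824]
```

View pics/scene.png

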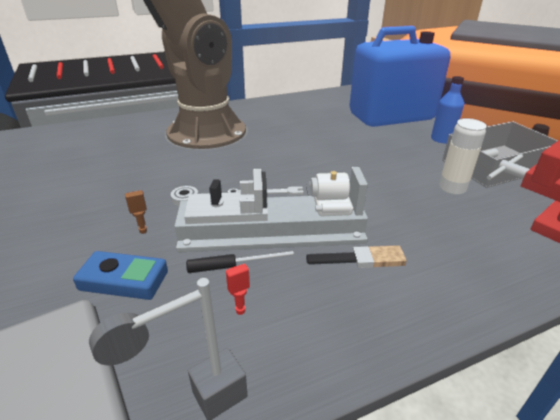

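View pics/top.png

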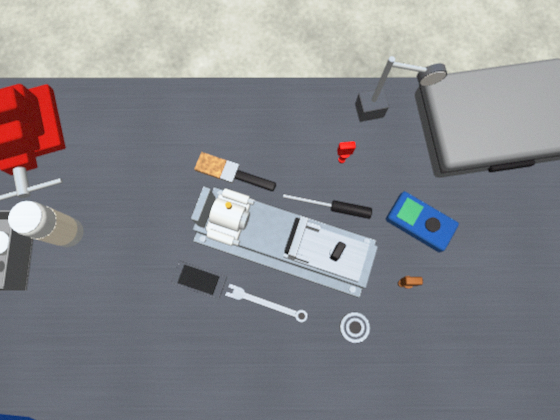

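The top view shows the bed running from (205,215) at the caliper to (365,265), with the black pin grip at about (338,251) on the jaw. In the scene view the grip is at about (215,190). The red and brown look-alikes stand off the bed.

```bash
cat > h.py <<'E'
import numpy as np,cv2
def cloud(d):
    v,u=np.mgrid[:420,:560]; z=d["z_map"]; K=d["K"]
    P=np.stack([(u-K[0,2])*z/K[0,0],(v-K[1,2])*z/K[1,1],z],-1)
    return (P-d["t"])@d["R"]
def ray(d,u,v,h):
    r=d["R"].T@np.linalg.solve(d["K"],[u,v,1.]);c=-d["R"].T@d["t"]
    return c+r*(h-c[2])/r[2]
E
python3 - <<'E'
from h import *
for n,(u0,u1,v0,v1) in {"top":(180,385,180,300),"scene":(170,370,150,255)}.items():
    d=dict(np.load(f'pics/{n}.npz'));W=cloud(d);f=d["frame"].astype(int)
    box=np.zeros((420,560),bool);box[v0:v1,u0:u1]=1;box&=d["z_map"]>0
    def rect(m,l):
        P=W[m][:,:2].astype(np.float32)
        r=cv2.minAreaRect(P*1000);print(n,l,m.sum(),np.round(r[0],1),np.round(r[1],1),round(r[2],1),'z',np.median(W[m][:,2]).round(4))
    g=box&(f.max(2)<60)&(W[...,2]>.075)&(W[...,2]<.15)
    nn,lab,st,ce=cv2.connectedComponentsWithStats(g.astype(np.uint8))
    for i in range(1,nn):
        if st[i,4]>15:
            m=lab==i;rect(m,f'black{ce[i].round()} zr {W[m][:,2].min():.3f} {W[m][:,2].max():.3f}')
            t=m&(W[...,2]>W[m][:,2].max()-.006);rect(t,' top')
    rect(box&(abs(W[...,2]-.068)<.003),'jawfoot')
    rect(box&(abs(W[...,2]-.050)<.003),'bedtop')
E
```

```text
top black[291. 236.] zr 0.104 0.124 108 [538.4 -10.7] [ 5.6 68.3] 71.5 z 0.1207
top  top 103 [538.5 -10.7] [ 5.6 68. ] 71.5 z 0.1209
top black[334. 254.] zr 0.098 0.119 33 [506.5 -98. ] [12.1 28.3] 61.9 z 0.1162
top  top 26 [506.5 -98. ] [12.1 28.3] 61.9 z 0.1166
top jawfoot 2163 [545.5   7.5] [349.4  80.6] 71.3 z 0.0683
top bedtop 2503 [544.1   3.1] [380.1  90.6] 71.3 z 0.05
scene black[215. 194.] zr 0.079 0.117 152 [ 520.2 -100.2] [11.6 28.1] 34.6 z 0.0993
scene  top 27 [ 519.8 -100. ] [11.2 27.5] 34.6 z 0.1138
scene jawfoot 1329 [550.9   6.8] [353.   86.6] 69.9 z 0.0676
scene bedtop 2055 [547.1   2. ] [380.7  94.4] 71.1 z 0.0491
```

Emit:
{"fn": "arm_command", "kwargs": {"dp": [[0.3,-0.3,-0.8],[0.95,-0.83,-0.8],[0.95,-0.83,-0.8],[0.95,-0.83,-0.6],[0.95,-0.83,0],[0.95,-0.83,0],[0.95,-0.83,0],[0.95,-0.83,0],[0.95,-0.83,0],[0.95,-0.83,0]], "angular": [[0,0,0],[0,0,0],[0,0,0],[0,0,0],[0,0,0],[0,0,0],[0,0,0],[0,0,0],[0,0,0],[0,0,0]], "claw": [1,1,1,1,1,1,1,1,1,1]}}

```text
clock: 1.1
position: [0.311, -0.3703, 0.2795]
ee_rot: [-3.122, -0.347, 0.001]
force: [0.8, 0.5, 0.1]
width: 1.001
gripper_force: 0.0
```

Emit:
{"fn": "arm_command", "kwargs": {"dp": [[0.95,-0.83,0],[0.95,-0.83,0],[0.95,-0.83,0],[0.95,-0.83,0],[0.95,-0.83,0],[0.95,-0.83,0],[0.95,-0.83,0],[0.95,-0.83,0],[0.95,-0.83,0],[0.95,-0.83,0]], "angular": [[0,0,0],[0,0,0],[0,0,0],[0,0,0],[0,0,0],[0,0,0],[0,0,0],[0,0,0],[0,0,0],[0,0,0]], "claw": [1,1,1,1,1,1,1,1,1,1]}}

```text
clock: 2.1
position: [0.497, -0.1158, 0.2794]
ee_rot: [-3.122, -0.347, 0.001]
force: [-0.2, -1.4, 0.4]
width: 0.998
gripper_force: 0.0
```

Emit:
{"fn": "arm_command", "kwargs": {"dp": [[0.3,-0.3,0],[0,0,0],[0,0,0],[0,0,0],[0,0,0],[0,0,0]], "angular": [[0,0,0.9],[0,0,0.9],[0,0,0.9],[0,0,0.9],[0,0,0],[0,0,0]], "claw": [1,1,1,1,1,1]}}

```text
clock: 2.7
position: [0.5021, -0.1079, 0.2795]
ee_rot: [3.103, -0.491, -0.001]
force: [0.3, 0.0, 0.3]
width: 0.999
gripper_force: 0.0
```

```bash
python3 - <<'E'
from cell import arm
from h import *
s=arm.observe();print(s["clock"],s["position"],s["ee_rot"],s["force"],s["joints"].round(2))
d=arm.get_image("wrist");np.savez('pics/w1.npz',**d);cv2.imwrite('pics/w1.png',d["frame"][:,:,::-1])
E
```

```text
2.7 [ 0.5021148  -0.10785527  0.27948632] [ 3.10284813e+00 -4.91471018e-01 -8.56383234e-04] [0.30814844 0.0140228  0.32670403] [ 0.35  0.22 -0.29  1.71  0.07  1.23 -1.85]
```

View pics/w1.png

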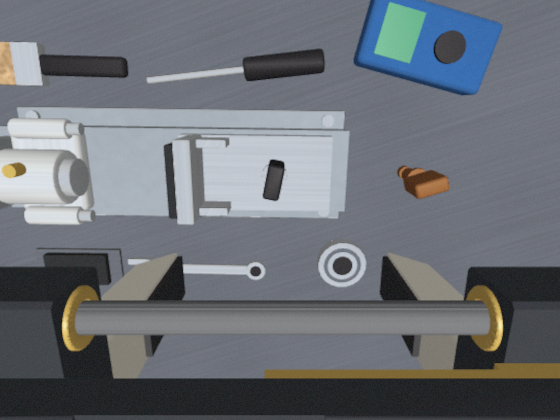

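The wrist view shows the black grip at about (274,180) on the jaw foot, turned some 15° relative to the bed edges. I'll measure its centre and yaw.

```bash
python3 - <<'E'
from h import *
d=dict(np.load('pics/w1.npz'));W=cloud(d);f=d["frame"].astype(int)
box=np.zeros((420,560),bool);box[100:225,150:360]=1
for nm,m in {"grip":box&(f.max(2)<70)&(abs(W[...,2]-.117)<.006)&(np.mgrid[:420,:560][1]>240),"jawfoot":box&(abs(W[...,2]-.0685)<.003),"bed":(abs(W[...,2]-.05)<.003)}.items():
    m=cv2.morphologyEx(m.astype(np.uint8),cv2.MORPH_OPEN,np.ones((3,3)))>0
    P=(W[m][:,:2]*1000).astype(np.float32);r=cv2.minAreaRect(P)
    print(nm,m.sum(),np.round(r[0],1),np.round(r[1],1),r[2],P.mean(0),np.median(W[m][:,2]))
    if nm=="grip":
        q=cv2.minAreaRect(np.argwhere(m)[:,::-1].astype(np.float32))
        for p in cv2.boxPoints(q):print(p,ray(d,*p,.1175))
E
```

```text
grip 229 [ 511.4 -101.6] [14.6 33.6] 62.13096618652344 [509.58774 -99.72214] 0.11540598361397514
[262.7027  197.78378] [ 0.5006746  -0.08762344  0.1175    ]
[268.5135  162.91891] [ 0.53021515 -0.10334652  0.1175    ]
[283.7567  165.45944] [ 0.52365587 -0.11594576  0.1175    ]
[277.94592 200.32431] [ 0.49387962 -0.100533    0.1175    ]
jawfoot 7767 [517.6 -82.3] [159.   80.1] 71.18790435791016 [514.6218  -96.34588] 0.06695896627805716
bed 7910 [535.  -31.1] [449.9  90.2] 71.2682876586914 [554.72845    7.442259] 0.04850315647074664
```

Emit:
{"fn": "arm_command", "kwargs": {"dp": [[0.25,-0.355,0],[0,0,0],[0,0,0.7],[0,0,0.9],[0,0,0.9],[0,0,0.9],[0,0,0.9],[0,0,0.7],[0,0,0],[0,0,0]], "angular": [[0,0,0.6],[0,0,0.55],[0,0,0],[0,0,0],[0,0,0],[0,0,0],[0,0,0],[0,0,0],[0,0,0],[0,0,0]], "claw": [0.6,0.6,0.6,0.6,0.6,0.6,0.6,0.6,0.6,0.6], "force": 50}}

```text
clock: 3.75
position: [0.5111, -0.1015, 0.155]
ee_rot: [-3.048, 0.761, 0.001]
force: [0.1, -0.9, 0.6]
width: 0.603
gripper_force: 0.0
```

```bash
python3 - <<'E'
from cell import arm
from h import *
d=arm.get_image("wrist");np.savez('pics/w2.npz',**d);cv2.imwrite('pics/w2.png',d["frame"][:,:,::-1])
E
```

```text
(no output)
```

View pics/w2.png

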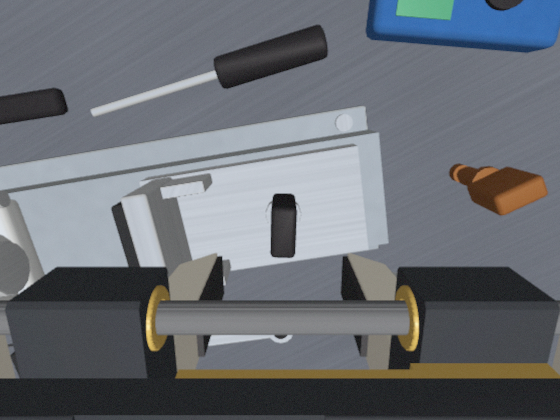

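The grip is at (284,225), squared to the fingers and centred between them, so I'll descend and close.

Emit:
{"fn": "arm_command", "kwargs": {"dp": [[0,0,0.8],[0,0,0.8],[0,0,0.7],[0,0,0.4],[0,0,0.26],[0,0,0],[0,0,0]], "angular": [[0,0,0],[0,0,0],[0,0,0],[0,0,0],[0,0,0],[0,0,0],[0,0,0]], "claw": [0.6,0.6,0.6,0.6,0.6,0.6,0.6]}}

```text
clock: 4.5
position: [0.5116, -0.1015, 0.0815]
ee_rot: [-3.047, 0.763, -0.002]
force: [0.4, -0.2, 0.0]
width: 0.601
gripper_force: 0.0
```

Emit:
{"fn": "arm_command", "kwargs": {"dp": [[0,0,0],[0,0,0],[0,0,0],[0,0,0],[0,0,0],[0,0,0]], "angular": [[0,0,0],[0,0,0],[0,0,0],[0,0,0],[0,0,0],[0,0,0]], "claw": [0.1,0.1,0.1,0.1,0.1,0.1], "force": 50}}

```text
clock: 5.1
position: [0.511, -0.1015, 0.0807]
ee_rot: [3.047, -0.763, 0.0]
force: [-0.3, 0.4, 0.4]
width: 0.168
gripper_force: 49.9
```

Emit:
{"fn": "arm_command", "kwargs": {"dp": [[0,0,-0.08],[0,0,-0.08],[0,0,-0.08],[0,0,-0.08],[0,0,-0.08],[0,0,-0.1],[0,0,-0.1],[0,0,-0.1]], "angular": [[0,0,0],[0,0,0],[0,0,0],[0,0,0],[0,0,0],[0,0,0],[0,0,0],[0,0,0]], "claw": [0.1,0.1,0.1,0.1,0.1,0.1,0.1,0.1]}}

```text
clock: 5.9
position: [0.5115, -0.1013, 0.0988]
ee_rot: [-3.047, 0.763, -0.002]
force: [0.7, 0.4, -1.6]
width: 0.171
gripper_force: 49.9
```

Emit:
{"fn": "arm_command", "kwargs": {"dp": [[0,0,-0.15],[0,0,-0.15],[0,0,-0.15],[0,0,-0.15],[0,0,-0.06],[0,0,0],[0,0,0]], "angular": [[0,0,0],[0,0,0],[0,0,0],[0,0,0],[0,0,0],[0,0,0],[0,0,0]], "claw": [0.1,0.1,0.1,0.1,0.1,0.1,0.1]}}

```text
clock: 6.6
position: [0.511, -0.1015, 0.1147]
ee_rot: [3.047, -0.763, -0.0]
force: [0.1, -0.8, -0.6]
width: 0.171
gripper_force: 49.9
```

```bash
python3 - <<'E'
from cell import arm
from h import *
print(arm.observe()["position"])
for n in("scene","wrist"):
    d=arm.get_image(n);np.savez(f'pics/{n}3.npz',**d);cv2.imwrite(f'pics/{n}3.png',d["frame"][:,:,::-1])
    if n=="scene":cv2.imwrite('pics/s3c.png',cv2.resize(d["frame"][130:270,150:390,::-1],None,fx=3,fy=3))
E
```

```text
[ 0.51095473 -0.10149496  0.11465552]
```

View pics/s3c.png

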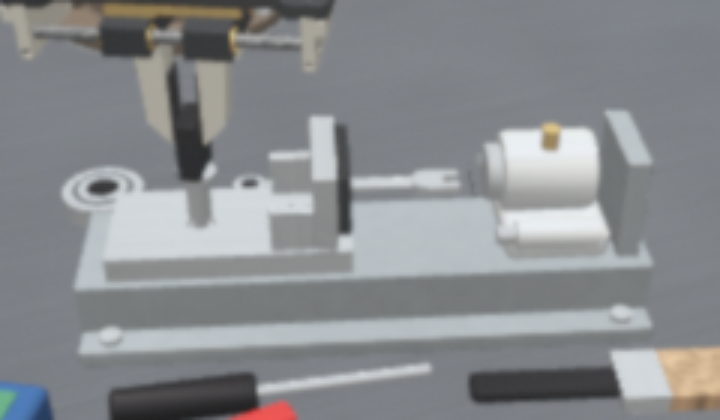

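The picture shows the pin held upright, with its bright shank visible above the jaw hole at crop (200,205). So it is lifted clear of the bed but still in the jaw. Next I'll slide the jaw along the bed's +y.

Emit:
{"fn": "arm_command", "kwargs": {"dp": [[-0.008,-0.049,0],[-0.016,-0.099,0],[-0.024,-0.148,0],[-0.032,-0.197,0],[-0.032,-0.197,0],[-0.032,-0.197,0],[-0.032,-0.197,0],[-0.032,-0.197,0],[-0.032,-0.197,0],[-0.032,-0.197,0]], "angular": [[0,0,0],[0,0,0],[0,0,0],[0,0,0],[0,0,0],[0,0,0],[0,0,0],[0,0,0],[0,0,0],[0,0,0]], "claw": [0.1,0.1,0.1,0.1,0.1,0.1,0.1,0.1,0.1,0.1]}}

```text
clock: 7.7
position: [0.5247, -0.0609, 0.1146]
ee_rot: [3.047, -0.763, -0.001]
force: [-2.0, -4.7, -1.9]
width: 0.169
gripper_force: 50.0
```

Emit:
{"fn": "arm_command", "kwargs": {"dp": [[-0.032,-0.197,0],[-0.024,-0.148,0],[-0.008,-0.049,0],[0,0,0],[0,0,0]], "angular": [[0,0,0],[0,0,0],[0,0,0],[0,0,0],[0,0,0]], "claw": [0.1,0.1,0.1,0.1,0.1]}}

```text
clock: 8.2
position: [0.5281, -0.0516, 0.1147]
ee_rot: [-3.047, 0.763, -0.0]
force: [-1.7, -1.7, -2.7]
width: 0.17
gripper_force: 50.0
```

Emit:
{"fn": "arm_command", "kwargs": {"dp": [[-0.008,-0.049,0.04],[-0.003,-0.02,0.04],[0,0,0.03],[0,0,0.03],[0,0,0]], "angular": [[0,0,0],[0,0,0],[0,0,0],[0,0,0],[0,0,0]], "claw": [0.1,0.1,0.1,0.1,0.1]}}

```text
clock: 8.7
position: [0.5286, -0.0504, 0.1111]
ee_rot: [3.047, -0.763, 0.0]
force: [-2.0, -3.3, -1.0]
width: 0.168
gripper_force: 50.0
```

Emit:
{"fn": "arm_command", "kwargs": {"dp": [[0,0,0.02],[0,0,0.02],[0,0,0]], "angular": [[0,0,0],[0,0,0],[0,0,0]], "claw": [0.1,0.1,0.1]}}

```text
clock: 9.0
position: [0.5286, -0.0503, 0.1102]
ee_rot: [3.047, -0.763, 0.0]
force: [-1.8, -4.3, 0.4]
width: 0.169
gripper_force: 50.0
```

Emit:
{"fn": "arm_command", "kwargs": {"dp": [[0,0,0.02],[0,0,0]], "angular": [[0,0,0],[0,0,0]], "claw": [0.1,0.1]}}

```text
clock: 9.2
position: [0.5287, -0.0503, 0.1099]
ee_rot: [3.047, -0.763, 0.001]
force: [-2.9, -3.0, 3.5]
width: 0.169
gripper_force: 50.1
```

Emit:
{"fn": "arm_command", "kwargs": {"dp": [[0,0,0.02],[0,0,0]], "angular": [[0,0,0],[0,0,0]], "claw": [0.1,0.1]}}

```text
clock: 9.4
position: [0.529, -0.0503, 0.1099]
ee_rot: [3.047, -0.763, 0.002]
force: [-3.5, -4.1, 8.2]
width: 0.17
gripper_force: 50.1
```

Emit:
{"fn": "arm_command", "kwargs": {"dp": [[-0.0065,-0.0395,0],[-0.0065,-0.0395,0],[-0.0065,-0.0395,0],[-0.0065,-0.0395,0]], "angular": [[0,0,0],[0,0,0],[0,0,0],[0,0,0]], "claw": [0.1,0.1,0.1,0.1]}}

```text
clock: 9.8
position: [0.5298, -0.048, 0.1099]
ee_rot: [3.045, -0.764, 0.001]
force: [-4.6, -8.2, 9.6]
width: 0.168
gripper_force: 50.5
```

Emit:
{"fn": "arm_command", "kwargs": {"dp": [[-0.0065,-0.0395,0],[-0.0065,-0.0395,0],[-0.0065,-0.0395,0]], "angular": [[0,0,0],[0,0,0],[0,0,0]], "claw": [0.1,0.1,0.1]}}

```text
clock: 10.1
position: [0.5308, -0.0452, 0.1099]
ee_rot: [3.045, -0.764, 0.001]
force: [-4.5, -8.4, 10.0]
width: 0.167
gripper_force: 50.5
```

Emit:
{"fn": "arm_command", "kwargs": {"dp": [[-0.0065,-0.0395,0],[-0.0065,-0.0395,0],[-0.0065,-0.0395,0]], "angular": [[0,0,0],[0,0,0],[0,0,0]], "claw": [0.1,0.1,0.1]}}

```text
clock: 10.4
position: [0.5318, -0.0423, 0.1099]
ee_rot: [3.045, -0.764, 0.001]
force: [-4.5, -8.0, 10.3]
width: 0.167
gripper_force: 50.5
```

Emit:
{"fn": "arm_command", "kwargs": {"dp": [[-0.0065,-0.0395,0],[-0.0065,-0.0395,0],[-0.0065,-0.0395,0],[-0.0065,-0.0395,0]], "angular": [[0,0,0],[0,0,0],[0,0,0],[0,0,0]], "claw": [0.1,0.1,0.1,0.1]}}

```text
clock: 10.8
position: [0.5331, -0.0385, 0.1099]
ee_rot: [3.045, -0.764, 0.001]
force: [-5.1, -7.4, 9.9]
width: 0.17
gripper_force: 50.4
```

Emit:
{"fn": "arm_command", "kwargs": {"dp": [[-0.0065,-0.0395,0],[-0.0065,-0.0395,0],[-0.0065,-0.0395,0],[-0.0065,-0.0395,0]], "angular": [[0,0,0],[0,0,0],[0,0,0],[0,0,0]], "claw": [0.1,0.1,0.1,0.1]}}

```text
clock: 11.2
position: [0.5343, -0.0345, 0.1098]
ee_rot: [3.046, -0.764, 0.001]
force: [-4.1, -7.0, 8.3]
width: 0.168
gripper_force: 50.4
```

Emit:
{"fn": "arm_command", "kwargs": {"dp": [[-0.0065,-0.0395,0],[-0.0065,-0.0395,0]], "angular": [[0,0,0],[0,0,0]], "claw": [0.1,0.1]}}

```text
clock: 11.4
position: [0.535, -0.0325, 0.1097]
ee_rot: [3.046, -0.764, 0.001]
force: [-3.4, -6.4, 7.1]
width: 0.171
gripper_force: 50.3
```

Emit:
{"fn": "arm_command", "kwargs": {"dp": [[-0.0065,-0.0395,0],[-0.0065,-0.0395,0]], "angular": [[0,0,0],[0,0,0]], "claw": [0.1,0.1]}}

```text
clock: 11.6
position: [0.5356, -0.0303, 0.1095]
ee_rot: [3.046, -0.764, 0.0]
force: [-2.2, -5.3, 4.0]
width: 0.17
gripper_force: 50.2
```

Emit:
{"fn": "arm_command", "kwargs": {"dp": [[0,0,0.02],[0,0,0.02],[0,0,0]], "angular": [[0,0,0],[0,0,0],[0,0,0]], "claw": [0.1,0.1,0.1]}}

```text
clock: 11.9
position: [0.5356, -0.0293, 0.1081]
ee_rot: [-3.047, 0.763, 0.0]
force: [-1.9, -3.3, -0.1]
width: 0.17
gripper_force: 50.0
```

Emit:
{"fn": "arm_command", "kwargs": {"dp": [[0,0,0.02],[0,0,0.02],[0,0,0.02],[0,0,0]], "angular": [[0,0,0],[0,0,0],[0,0,0],[0,0,0]], "claw": [0.1,0.1,0.1,0.1]}}

```text
clock: 12.3
position: [0.5357, -0.0291, 0.1066]
ee_rot: [-3.047, 0.763, 0.0]
force: [-0.5, -2.6, 0.9]
width: 0.169
gripper_force: 50.0
```

Emit:
{"fn": "arm_command", "kwargs": {"dp": [[0,0,0.02],[0,0,0.02],[0,0,0.02],[0,0,0]], "angular": [[0,0,0],[0,0,0],[0,0,0],[0,0,0]], "claw": [0.1,0.1,0.1,0.1]}}

```text
clock: 12.7
position: [0.5357, -0.0292, 0.1052]
ee_rot: [-3.047, 0.763, -0.0]
force: [-1.9, -1.1, 0.2]
width: 0.167
gripper_force: 50.0
```

Emit:
{"fn": "arm_command", "kwargs": {"dp": [[0,0,0.04],[0,0,0.04],[0,0,0.04],[0,0,0.04],[0,0,0.04],[0,0,0]], "angular": [[0,0,0],[0,0,0],[0,0,0],[0,0,0],[0,0,0],[0,0,0]], "claw": [0.1,0.1,0.1,0.1,0.1,0.1]}}

```text
clock: 13.3
position: [0.5356, -0.0293, 0.1001]
ee_rot: [-3.047, 0.763, 0.0]
force: [-0.6, -1.2, -0.9]
width: 0.169
gripper_force: 49.9
```

Emit:
{"fn": "arm_command", "kwargs": {"dp": [[0,0,0.03],[0,0,0.03],[0,0,0.03],[0,0,0.03],[0,0,0]], "angular": [[0,0,0],[0,0,0],[0,0,0],[0,0,0],[0,0,0]], "claw": [0.1,0.1,0.1,0.1,0.1]}}

```text
clock: 13.8
position: [0.5358, -0.0293, 0.0974]
ee_rot: [-3.047, 0.763, -0.001]
force: [-2.2, -1.4, 4.2]
width: 0.17
gripper_force: 50.0
```

Detent contact reached; continue in small steps.

Emit:
{"fn": "arm_command", "kwargs": {"dp": [[0,0,0.03],[0,0,0.03],[0,0,0.03],[0,0,0.03],[0,0,0.03]], "angular": [[0,0,0],[0,0,0],[0,0,0],[0,0,0],[0,0,0]], "claw": [0.1,0.1,0.1,0.1,0.1]}}

```text
clock: 14.3
position: [0.5359, -0.0294, 0.0939]
ee_rot: [-3.047, 0.763, -0.001]
force: [-1.6, -1.6, 6.1]
width: 0.169
gripper_force: 50.0
```

Emit:
{"fn": "arm_command", "kwargs": {"dp": [[0,0,0.04],[0,0,0.04],[0,0,0.04],[0,0,0.04],[0,0,0.04],[0,0,0.04]], "angular": [[0,0,0],[0,0,0],[0,0,0],[0,0,0],[0,0,0],[0,0,0]], "claw": [0.1,0.1,0.1,0.1,0.1,0.1]}}

```text
clock: 14.9
position: [0.5357, -0.0294, 0.0874]
ee_rot: [3.047, -0.763, 0.0]
force: [-0.9, -2.3, 4.9]
width: 0.17
gripper_force: 50.0
```

Emit:
{"fn": "arm_command", "kwargs": {"dp": [[0,0,0.04],[0,0,0.04],[0,0,0.04],[0,0,0.04],[0,0,0.03],[0,0,0]], "angular": [[0,0,0],[0,0,0],[0,0,0],[0,0,0],[0,0,0],[0,0,0]], "claw": [0.1,0.1,0.1,0.1,0.1,0.1]}}

```text
clock: 15.5
position: [0.5354, -0.0294, 0.0823]
ee_rot: [3.047, -0.763, -0.001]
force: [-0.0, -0.9, -2.9]
width: 0.167
gripper_force: 49.9
```

Emit:
{"fn": "arm_command", "kwargs": {"dp": [[0,0,0.02],[0,0,0.02],[0,0,0.02],[0,0,0]], "angular": [[0,0,0],[0,0,0],[0,0,0],[0,0,0]], "claw": [0.1,0.1,0.1,0.1]}}

```text
clock: 15.9
position: [0.5356, -0.0294, 0.0813]
ee_rot: [3.047, -0.763, 0.0]
force: [-0.7, -1.3, 1.1]
width: 0.168
gripper_force: 49.9
```

Emit:
{"fn": "arm_command", "kwargs": {"dp": [[0,0,0.02],[0,0,0.02],[0,0,0]], "angular": [[0,0,0],[0,0,0],[0,0,0]], "claw": [0.1,0.1,0.1]}}

```text
clock: 16.2
position: [0.5358, -0.0295, 0.0807]
ee_rot: [3.047, -0.763, 0.001]
force: [-2.4, -0.9, 6.4]
width: 0.174
gripper_force: 50.0
```

Emit:
{"fn": "arm_command", "kwargs": {"dp": [[0,0,0.02],[0,0,0]], "angular": [[0,0,0],[0,0,0]], "claw": [0.1,0.1]}}

```text
clock: 16.4
position: [0.5359, -0.0294, 0.0806]
ee_rot: [3.047, -0.763, 0.001]
force: [-4.7, -2.4, 11.7]
width: 0.165
gripper_force: 50.0
```

The collar is seated: z is back at the original grasp height and force builds under a further push. I'll ease off, release and rise.

Emit:
{"fn": "arm_command", "kwargs": {"dp": [[0,0,-0.03],[0,0,0],[0,0,0],[0,0,0],[0,0,0],[0,0,0]], "angular": [[0,0,0],[0,0,0],[0,0,0],[0,0,0],[0,0,0],[0,0,0]], "claw": [0.1,0.55,0.55,0.55,0.55,0.55]}}

```text
clock: 17.0
position: [0.5357, -0.0293, 0.0804]
ee_rot: [-3.047, 0.763, -0.0]
force: [-0.2, 0.7, 0.7]
width: 0.527
gripper_force: 0.0
```

Emit:
{"fn": "arm_command", "kwargs": {"dp": [[0,0,-0.3],[0,0,-0.7],[0,0,-0.9],[0,0,-0.9],[0,0,-0.9],[0,0,-0.9],[0,0,-0.4],[0,0,0],[0,0,0]], "angular": [[0,0,0],[0,0,0],[0,0,0],[0,0,0],[0,0,0],[0,0,0],[0,0,0],[0,0,0],[0,0,0]], "claw": [0.55,0.55,0.55,0.55,0.55,0.55,0.55,0.55,0.55]}}

```text
clock: 17.9
position: [0.5353, -0.0295, 0.2048]
ee_rot: [3.047, -0.763, -0.001]
force: [0.8, 0.3, -1.3]
width: 0.548
gripper_force: 0.0
```

```bash
python3 - <<'E'
from cell import arm
from h import *
d=arm.get_image("scene");W=cloud(d)
cv2.imwrite('pics/s4c.png',cv2.resize(d["frame"][130:270,150:390,::-1],None,fx=3,fy=3))
f=d["frame"].astype(int);m=(f.max(2)<60)&(abs(W[...,0]-.545)<.035)&(abs(W[...,1]+.03)<.04)&(W[...,2]>.072)&(W[...,2]<.15)
print(m.sum(),W[m][:,2].max(),W[m].mean(0),arm.observe()["clock"])
E
```

```text
94 0.11527769084247087 [ 0.55105457 -0.03531738  0.09813338] 17.95
```

View pics/s4c.png

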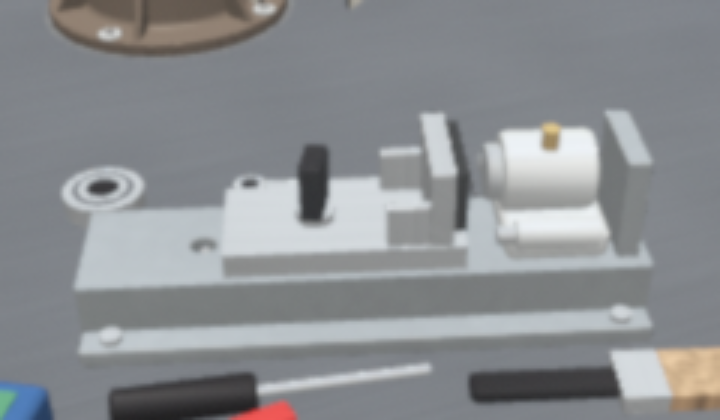

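The pin stands home at crop (315,185) with its collar on the jaw. The first hole is uncovered at (203,245) and the bystanders are undisturbed.

```bash
python3 -c "
from cell import arm
print(arm.sign_off())"
```

```text
the job is handed in; nothing more can be done
None
```

The job is handed in: the pin is seated in the second hole with its collar on the jaw about 76 mm along, the gripper is clear, and no bystander looked moved in the last picture (the hand-in call returned no verdict).

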